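# Press the square into the corner and hold the stud true

### The job

The short upright stud tacked on the end of the bolted-down steel tube leans in over the tube. Pick up the standing L-shaped square, set its stock flat on top of the tube, lined up along the middle of it, and press it gently into the corner until the blade lies flush against the stud and has pushed it upright; finish while still gripping the square and pressing it there, because the stud springs back if you let go. Do not tip the square over, and leave the other things on the table where they are.

Things in the scene. Friction and masses are not known exactly. Their poses are not given: they have to be found in the camera images.
- plate: The base: dark steel tube lying flat, fixed, 50 wide (x) x 270 long (y) x 30 high. Origin: centre of its underside; +y along it towards the end with the stud, z up. Top at z = 30 mm. Screwed lugs (11 mm high with bolt heads) stick out 30 mm on both sides near the free (-y) end.
- inside_corner (a point): Middle of the inside corner between the tube's top and the stud's foot: x = 0, y = 100, z = 30 mm in the tube's frame. Axes as plate.
- stud (a joint): Lean (rad) of the stud, a short open dark tube 50 wide (x) x 30 x 140 high on the tube's end. It pivots about the tube's x through inside_corner. 0 = upright, foot flat on the tube (hard stop); positive = top leans in over the tube, 0.06 to 0.1 at the start. Springy: 2 to 3 N at 100 mm height brings it to 0; let go, it springs back.
- stud_top (a point): Top edge, middle, of the stud's inner face, 140 mm above inside_corner.
- square: Loose L-shaped square, 0.4 kg, standing on its stock: grey bar 22 wide (x), 124 long (y -65 to 59 mm), 34 high. Blade: steel strip 10 thick (x), 28 wide (y 37 to 65), rising at the +y end to z = 100. Its outer edge (y = 65, from z = 8 up) goes against the stud; a 6 x 8 mm notch relieves the corner below. Origin: underside, middle of the 130 mm length; z up, +y towards the blade face.
- square_grip (a point): Good place to pinch the stock across its 22 mm width from above, clear of the blade: y = -20, z = 24 mm in the square's frame. Axes as square.
- square_toe (a point): Where the blade face meets the underside plane: y = 65, z = 0 mm in the square's frame.
- square_heel (a point): Underside at the other end of the stock: y = -65, z = 0 mm in the square's frame.
- blade_top (a point): On the blade face near its top: y = 65, z = 98 mm in the square's frame.
- helmet_stand: Fixed stand with a dark helmet on it, some 0.35 m high and 0.25 m across, behind the middle of the work area: carry the square past in front of it (nearer the robot). Origin at the foot of its post.
- locking_pliers: steel locking pliers lying flat, 49 x 193 x 15; bystander; origin at the centre of its underside
- tape_measure: tape measure, 36 x 79 x 69; bystander; origin at the centre of its underside
- flat_bar: bare flat steel bar, 20 x 160 x 8; bystander; origin at the centre of its underside
Not all that is in view belongs to the job. Several things look just like the square: the one meant starts farthest from the robot's base.

How it is judged:
By the outcome, as a careful person would: the job done as asked, in the order asked, and still so for the second after the job is handed in, while the arm keeps its last pose, push and grip.
It also fails if it takes over 38 s, if anything falls off the work surface, if the arm or the gripper's body presses on something with over 40 N, if the wrist force passes 120 N, or if a joint passes its speed limit or range.

### The arm

A 6-joint arm with a two-finger parallel gripper is mounted at the origin on a cart in front of the work surface, level with it; the furniture and walls round the work are solid. World frame = base frame: x ahead of the robot, y to its left, z up, the work surface at z = 0. Lengths are in m, angles in rad, forces in N, time in s.
With the tool pointing down it reaches from about 0.3 to 0.775 m from the base axis. Payload 14.6 kg.
Tool frame: the origin (TCP) lies on the centre line of the jaws, within the pads' length; the fingertips stand 19 mm ahead of it and the grasp point (between the pads) is the TCP (ctrl.tip_reach is the distance from the TCP to the fingertips, in m); x points along the fingers, y is the direction in which the jaws open and shut, and the axes are right-handed (so a half turn about x gives the same grasp; the last joint's range is limited). The gripper opens to 94 mm and grips with 3 to 60 N. Pads are 16 mm wide; open, the fingers measure 119 mm over their backs; the gripper's body (75 mm by 177 mm) begins 78 mm behind the grasp point.
Start: joints at [-0.067, 0.3, 1.521, -0, 1.321, -0.067], TCP at [0.55, -0, 0.224] pointing down, gripper open.
Joint ranges: [-3.03, 3.03], [-0.79, 2.21], [0.23, 2.52], [-1.04, 4.18], [0, 3.07], [-2.55, 2.55]. Speed limits (rad/s): [2.22, 2.22, 2.57, 3.14, 3.14, 3.14].

### API

Orientations are given as [roll, pitch, yaw] about the fixed x, y, z axes, in that order (R = Rz(yaw) Ry(pitch) Rx(roll)).
In Python, from station import ctrl, optics, models gives the robot as it stands. The module is installed in compiled form; this text tells all that it offers.
- The arm moves only by the tool arm_command, never from a script. Its argument "deltas" is a list of rows, each an object with "translation": the shift along the tool's x, y, z in units of 25 mm (1.0 is 25 mm), a list of three; "turn": the turn, a rotation vector about the tool's x, y, z in units of 5 degrees (1.0 is 5 degrees), a list of three. In form: [{"translation": [x, y, z], "turn": [rx, ry, rz]}, ...]. A call has 1 to 12 rows; each row is the pose to reach, as a shift and turn from the pose commanded when the call began, along the tool's axes at that moment; what a row does not reach only later rows make up. A row lasts 1/12 s, in which the tool goes at most 41.7 mm and 7.16 degrees, less where a joint would pass 70% of its speed; a pose out of reach is approached as far as the arm can. A call with a gripper value outside its range is refused whole. "gripper" is the finger opening in mm, from 0 to 94, set as the call begins (left out, the last holds). The fingers move at their own pace and stop on an object; "force" is the grip in N (left out, the last holds). Time passes only in rows, so rows that repeat a pose let the fingers close. It gives the time, the measured TCP pose, the force and the opening at its end, in the units of the state.
- ctrl.get_obs(): the state, without advancing time (a new reading comes with each control period).
- optics.camera(name): name is "scene" or "side" or "wrist"; returns the picture (420x560x3 uint8, red, green, blue); there is no depth.
- optics.get_calibration(name): a dict with "K" (3x3 intrinsics, pixels), "origin" and "orientation" of the camera in the world. Camera axes: x right, y down, z forward; pixel columns grow to the right and rows downward; lengths in m; the calibration is good to about 2 mm. A picture is of the moment at which its call begins: read the wrist's pose just before it. get_calibration takes no time and is no camera call; for the wrist camera it gives the pose at the moment of the call.
- ctrl.hand_in(): hands the job in, once; it reports no verdict.
Trained networks look in the newest picture that a camera, given by its name, has taken for a name from the list of things; names that differ only in an ending like _2 or _b are one class to them, and where a whole thing is asked for, a point or a joint stands for the part that bears it (a point fixed in the world has none). Each returns a list of dicts, best first, with "score" (0 to 1); they miss things now and then, are a little off and sometimes report something else, mostly with a low value. They report only what shows in the picture. A call takes as long as a camera call. They do not tell look-alikes from the thing itself.
- models.look_for(target, camera): "box" ([left, top, right, bottom] in pixels, round what is visible of it).
- models.cut_out(target, camera): "pixels" (420x560 bool, what is visible of it) and "box" ([left, top, right, bottom] in pixels, round what is visible of it).
- models.mark_of(target, camera): "at" ([column, row] in pixels: a listed point, or the origin of a listed thing).
The state is a dict: "time_s": time; "qpos": joint angles; "joint_vel": joint speeds; "tau": joint torques, N m; "ee_pos": TCP position; "eef_rot": TCP orientation; "force": force on the tool from outside, world axes, zero at the start; "moment": the same for the moment, N m; "grip_width": finger opening in m.
Only numpy, scipy, OpenCV 4.12 (cv2) and the standard library are available. Lean on these libraries where they do the work, as an engineer would, in place of code of your own. Each camera call takes 0.05 s, during which the arm holds its last target.

## Working session

There is one attempt and no reset: what is moved stays moved. The work goes in short steps, Python scripts to look and compute and a tool call to move; the robot and the scene stay as the last step left them, time stands still between calls to the robot, and variables do not carry over. Pictures are saved under pics/ and viewed, and the job is handed in when it is done.

Besides the shell and the picture viewer there is one more tool, called after ">>>" in YAML: its name, and indented under it one key for each argument. arm_command: Moves the arm, as the interface text tells. Its arguments: {"type":"object","properties":{"deltas":{"type":"array"},"gripper":{"type":"number"},"force":{"type":"number"}},"required":["deltas"]}

```bash
ls; mkdir -p pics; python3 - <<'E'
from station import ctrl, optics, models
import cv2, numpy as np
o=ctrl.get_obs(); print(o)
print(ctrl.tip_reach)
for n in ["scene","side","wrist"]:
    c=optics.get_calibration(n); print(n,np.array(c["K"]).round(1).tolist(),c["origin"],c["orientation"])
    im=optics.camera(n); cv2.imwrite(f"pics/{n}0.png",im[:,:,::-1])
    for t in ["square","plate","stud","square_grip","helmet_stand"]:
        r=models.look_for(t,n); print(n,t,[(round(d["score"],2),np.round(d["box"]).tolist()) for d in r[:5]])
E
```

```text
pics
{'time_s': 0.0, 'qpos': array([-6.65923684e-02,  3.00478510e-01,  1.52157860e+00,  2.08244581e-05,
        1.32072832e+00, -6.66106415e-02]), 'joint_vel': array([ 0.00087966,  0.00022747, -0.00224477, -0.00049545,  0.00043014,
       -0.00023933]), 'tau': array([-1.53750298e-03, -5.31805658e+01, -3.52735734e+01,  7.07558286e-02,
        2.43994006e-02, -4.79655944e-05]), 'ee_pos': array([5.49753054e-01, 2.28214795e-05, 2.23883314e-01]), 'eef_rot': array([-1.65431599,  1.56960338,  3.0580861 ]), 'force': array([ 0.03381013, -0.07744544,  0.32850213]), 'moment': array([ 0.02290614, -0.02614913,  0.00237737]), 'grip_width': 0.09409780065307294}
0.019
scene [[478.0, 0.0, 273.2], [0.0, 478.0, 212.9], [0.0, 0.0, 1.0]] [-0.38611984 -0.56559846  0.71164589] [-2.10020146 -0.02245133 -0.98524334]
scene square [(0.8, [278.0, 275.0, 322.0, 344.0]), (0.69, [323.0, 250.0, 380.0, 305.0]), (0.19, [168.0, 153.0, 193.0, 203.0])]
scene plate [(0.81, [170.0, 200.0, 246.0, 252.0])]
scene stud [(0.85, [167.0, 151.0, 194.0, 207.0])]
scene square_grip [(0.66, [278.0, 271.0, 319.0, 342.0]), (0.57, [322.0, 252.0, 379.0, 306.0])]
scene helmet_stand []
side [[385.4, 0.0, 286.1], [0.0, 385.4, 214.1], [0.0, 0.0, 1.0]] [0.33476489 1.07330142 0.55475686] [-1.93338137  0.00850095 -3.00525121]
side square [(0.97, [333.0, 206.0, 370.0, 239.0]), (0.48, [309.0, 206.0, 316.0, 232.0])]
side plate [(0.73, [252.0, 264.0, 320.0, 329.0])]
side stud [(0.69, [250.0, 251.0, 279.0, 314.0])]
side square_grip [(0.95, [333.0, 207.0, 371.0, 236.0]), (0.73, [311.0, 209.0, 317.0, 232.0])]
side helmet_stand []
wrist [[331.3, 0.0, 280.2], [0.0, 331.3, 210.4], [0.0, 0.0, 1.0]] [0.54976875 0.07402563 0.38506429] [ 2.88163615e+00 -8.93748049e-04  4.92575969e-04]
wrist square [(0.85, [145.0, 365.0, 204.0, 415.0])]
wrist plate [(0.98, [123.0, 1.0, 230.0, 114.0])]
wrist stud []
wrist square_grip [(0.95, [144.0, 360.0, 206.0, 417.0])]
wrist helmet_stand []
```

View pics/scene0.png

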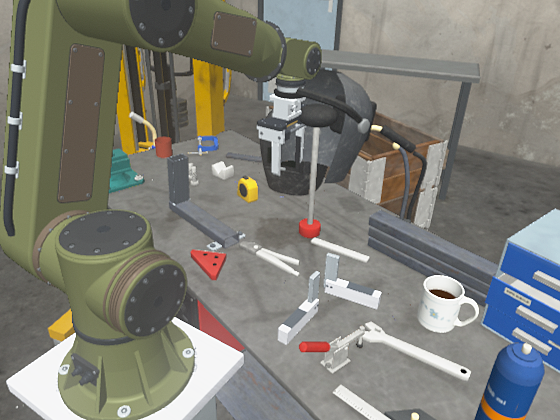

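View pics/side0.png

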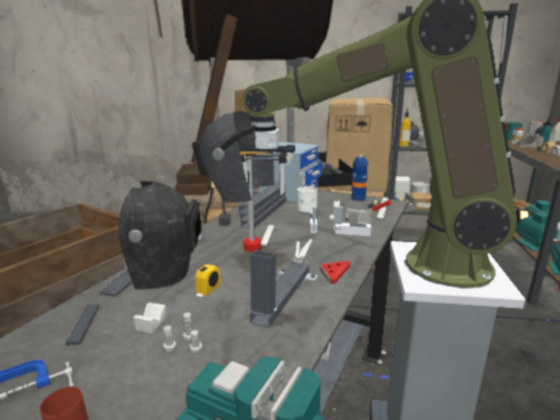

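View pics/wrist0.png

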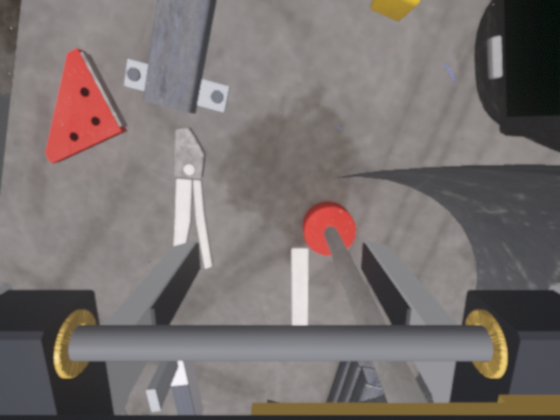

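The scene view shows two squares, near (300,305) and (352,278). The dark tube runs from (178,205) to (235,240), with its stud at (180,180), and the helmet stand's foot is at (310,228). Next I'll measure their positions.

```bash
cat > h.py <<'E'
from station import ctrl, optics, models
import cv2, numpy as np
from scipy.spatial.transform import Rotation as R
def cal(n):
    c=optics.get_calibration(n); return np.array(c["K"]),np.array(c["origin"]),R.from_euler('xyz',c["orientation"]).as_matrix()
def ray(c,p):
    K,o,r=c; d=r@np.linalg.solve(K,[p[0],p[1],1.]); return o,d/np.linalg.norm(d)
def onz(c,p,z=0):
    o,d=ray(c,p); return o+d*(z-o[2])/d[2]
def proj(c,X):
    K,o,r=c; q=(np.atleast_2d(X)-o)@r@K.T; return q[:,:2]/q[:,2:]
def tri(obs):
    A=0;b=0
    for c,p in obs:
        o,d=ray(c,p); P=np.eye(3)-np.outer(d,d); A=A+P; b=b+P@o
    X=np.linalg.solve(A,b); return X,[np.linalg.norm(proj(c,X)[0]-p).round(1) for c,p in obs]
E
python3 - <<'E'
from h import *
for n in ["scene","side","wrist"]: print(n,cal(n)[2].round(2).tolist())
s=cal("scene");w=cal("wrist");d=cal("side")
for nm,p in dict(sqA_toe=(315,310),sqA_heel=(283,340),sqB_blade=(328,290),sqB_heel=(378,305),tubefree=(237,248),red=(310,232),pliers=(270,255),wht=(340,250)).items(): print(nm,onz(s,p).round(3))
for nm,p in dict(red=(330,228),tube1=(147,104),tube2=(195,111),plier=(189,170),wht=(300,290)).items(): print('w',nm,onz(w,p).round(3))
for nm,p in dict(red=(253,246),stud=(262,320)).items(): print('side',nm,onz(d,p).round(3))
for n in ["scene","side","wrist"]:
    optics.camera(n)
    for t in ["inside_corner","stud_top","square_grip","square_toe","square_heel","blade_top","plate","helmet_stand"]:
        print(n,t,[(round(q["score"],2),np.round(q["at"],1).tolist()) for q in models.mark_of(t,n)[:4]])
E
```

```text
scene [[0.55, -0.41, 0.73], [-0.83, -0.3, 0.47], [0.02, -0.86, -0.5]]
side [[-0.99, -0.04, 0.13], [-0.14, 0.35, -0.93], [-0.01, -0.93, -0.35]]
wrist [[1.0, 0.0, 0.0], [0.0, -0.97, -0.26], [0.0, 0.26, -0.97]]
sqA_toe [ 0.338 -0.214  0.   ]
sqA_heel [ 0.223 -0.205  0.   ]
sqB_blade [ 0.416 -0.206  0.   ]
sqB_heel [ 0.434 -0.322  0.   ]
tubefree [0.43 0.07 0.  ]
red [ 0.609 -0.047  0.   ]
pliers [ 0.454 -0.018  0.   ]
wht [ 0.579 -0.155  0.   ]
w red [ 0.611 -0.051  0.   ]
w tube1 [0.403 0.093 0.   ]
w tube2 [0.455 0.086 0.   ]
w plier [0.444 0.02  0.   ]
w wht [ 0.576 -0.134  0.   ]
side red [ 0.607 -0.065  0.   ]
side stud [0.499 0.328 0.   ]
scene inside_corner [(0.65, [183.7, 162.3]), (0.61, [182.0, 198.3])]
scene stud_top [(0.97, [180.1, 158.6])]
scene square_grip [(0.8, [291.5, 321.4]), (0.7, [360.0, 293.7])]
scene square_toe [(0.95, [313.6, 309.7]), (0.82, [319.8, 287.1])]
scene square_heel [(0.75, [282.4, 343.3]), (0.7, [378.9, 306.9])]
scene blade_top [(0.72, [319.0, 273.9]), (0.56, [326.7, 253.9])]
scene plate [(0.81, [206.3, 226.2])]
scene helmet_stand [(0.39, [272.9, 258.1])]
side inside_corner [(0.8, [265.3, 306.7])]
side stud_top [(0.81, [265.6, 251.6])]
side square_grip [(0.81, [356.8, 226.5]), (0.6, [311.8, 219.6]), (0.43, [267.4, 250.9])]
side square_toe [(0.88, [330.2, 235.3]), (0.52, [313.6, 229.3])]
side square_heel [(0.94, [374.3, 235.4]), (0.71, [309.5, 221.9])]
side blade_top [(0.94, [333.6, 204.1]), (0.6, [314.1, 205.8])]
side plate [(0.89, [282.3, 293.2])]
side helmet_stand []
wrist inside_corner []
wrist stud_top []
wrist square_grip [(0.91, [180.7, 395.4]), (0.49, [194.1, 208.4])]
wrist square_toe []
wrist square_heel [(0.88, [196.1, 410.2])]
wrist blade_top [(0.84, [151.6, 386.0])]
wrist plate [(0.33, [185.5, 376.9])]
wrist helmet_stand []
```

```bash
cat >> h.py <<'E'
def tool(): 
    o=ctrl.get_obs(); return np.array(o["ee_pos"]),R.from_euler('xyz',o["eef_rot"])
def move(target,jawdir=None,base=None):
    """target pos (world), jawdir = world xy direction of jaw axis (tool y); tool x down."""
    p,r=base if base else tool()
    t=r.inv().apply(np.array(target)-p)/0.025
    if jawdir is None: rv=np.zeros(3)
    else:
        y=np.array([jawdir[0],jawdir[1],0.]); y/=np.linalg.norm(y)
        if y@r.apply([0,1,0])<0: y=-y
        x=np.array([0,0,-1.]); T=R.from_matrix(np.c_[x,y,np.cross(x,y)])
        rv=np.degrees((r.inv()*T).as_rotvec())/5
    print("translation",t.round(2).tolist(),"turn",rv.round(2).tolist())
E
python3 - <<'E'
from h import *
p,r=tool(); print(r.as_matrix().round(3).tolist(),ctrl.get_obs()["time_s"])
move([.37,0,.26]); move([.36,-.22,.28]); move([.40,-.24,.26])
E
```

```text
[[0.0, 1.0, -0.0], [0.0, -0.0, -1.0], [-1.0, 0.0, -0.0]] 2.25
translation [-1.42, -7.2, 0.0] turn [0.0, 0.0, 0.0]
translation [-2.22, -7.6, 8.8] turn [0.0, 0.0, 0.0]
translation [-1.42, -6.0, 9.6] turn [0.0, 0.0, 0.0]
```

>>> arm_command:
  deltas:
    - {"translation": [-0.5,-2,0],"turn": [0,0,0]}
    - {"translation": [-1,-4,0],"turn": [0,0,0]}
    - {"translation": [-1.2,-5.6,1],"turn": [0,0,0]}
    - {"translation": [-1.4,-6.6,2.5],"turn": [0,0,0]}
    - {"translation": [-1.4,-6.6,4.1],"turn": [0,0,0]}
    - {"translation": [-1.4,-6.3,5.7],"turn": [0,0,0]}
    - {"translation": [-1.4,-6,7.3],"turn": [0,0,0]}
    - {"translation": [-1.4,-5.8,8.9],"turn": [0,0,0]}
    - {"translation": [-1.4,-5.6,9.6],"turn": [0,0,0]}
    - {"translation": [-1.4,-5.6,9.6],"turn": [0,0,0]}
    - {"translation": [-1.4,-5.6,9.6],"turn": [0,0,0]}

```text
time_s: 3.17
ee_pos: [0.4098, -0.241, 0.2589]
eef_rot: [-2.236, 1.57, 2.474]
force: [0.5, 0.7, 0.1]
grip_width: 0.0939
```

```bash
python3 - <<'E'
from h import *
print(tool()[0])
im=optics.camera("wrist"); cv2.imwrite("pics/w1.png",im[:,:,::-1])
for t in ["square_grip","square_toe","square_heel","blade_top"]:
    print(t,[(round(q["score"],2),np.round(q["at"],1).tolist()) for q in models.mark_of(t,"wrist")[:4]])
im=optics.camera("scene"); cv2.imwrite("pics/s1.png",im[:,:,::-1])
im=optics.camera("side"); cv2.imwrite("pics/d1.png",im[:,:,::-1])
print(tool()[0])
E
```

```text
[ 0.40975178 -0.24096753  0.2589395 ]
square_grip [(0.88, [156.5, 157.6]), (0.65, [289.3, 213.3])]
square_toe [(0.75, [282.2, 148.3]), (0.72, [230.4, 158.5])]
square_heel [(0.83, [125.7, 156.4])]
blade_top [(0.98, [214.4, 169.6]), (0.94, [287.1, 151.7]), (0.16, [417.4, 110.8])]
[ 0.41010405 -0.23928285  0.25974662]
```

View pics/w1.png

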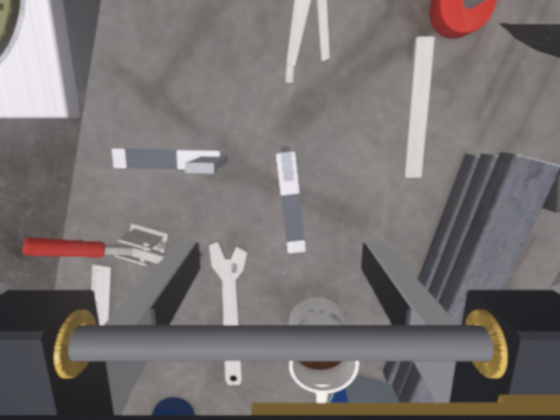

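View pics/s1.png

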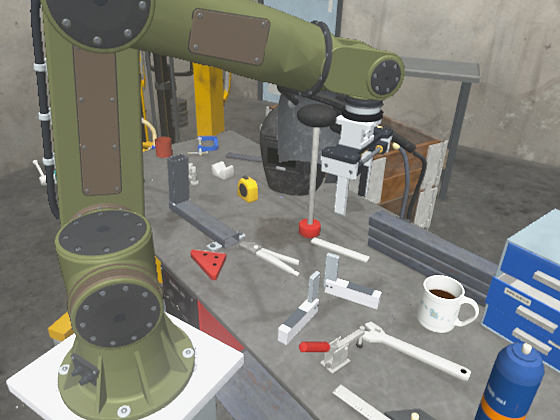

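```bash
python3 - <<'E'
import cv2
a=cv2.imread("pics/w1.png")[135:265,250:330]; cv2.imwrite("pics/w1c.png",cv2.resize(a,None,fx=4.5,fy=4.5,interpolation=cv2.INTER_CUBIC))
a=cv2.imread("pics/s1.png")[245:315,310:390]; cv2.imwrite("pics/s1c.png",cv2.resize(a,None,fx=8,fy=8,interpolation=cv2.INTER_CUBIC))
a=cv2.imread("pics/s1.png")[145:255,160:250]; cv2.imwrite("pics/s1t.png",cv2.resize(a,None,fx=5,fy=5,interpolation=cv2.INTER_CUBIC))
a=cv2.imread("pics/d1.png")[240:340,240:340]; cv2.imwrite("pics/d1t.png",cv2.resize(a,None,fx=6,fy=6,interpolation=cv2.INTER_CUBIC))
E
```

```text
(no output)
```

View pics/w1c.png

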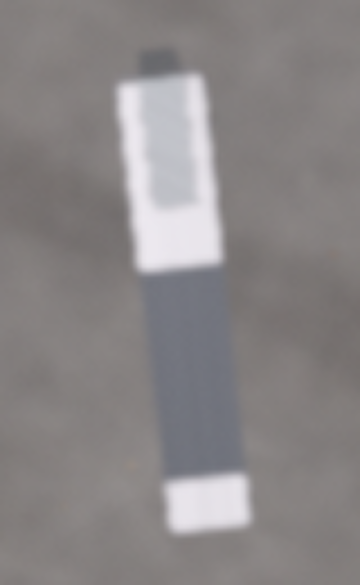

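View pics/s1c.png

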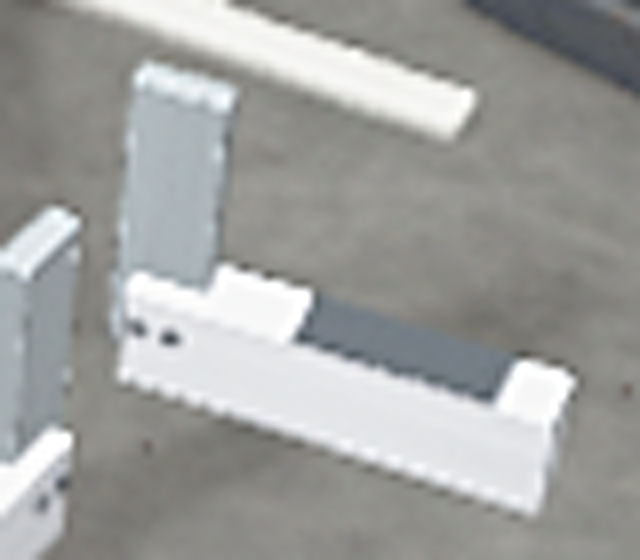

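View pics/s1t.png

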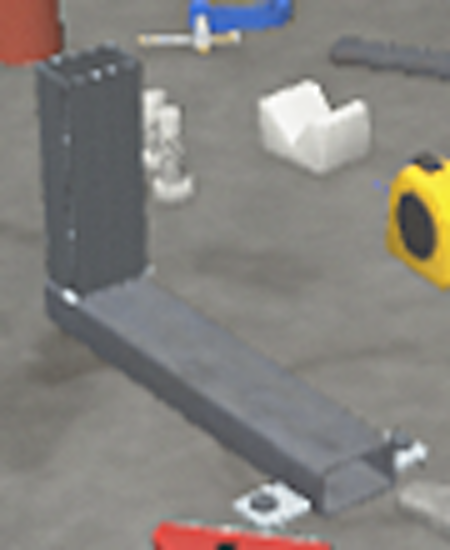

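View pics/d1t.png

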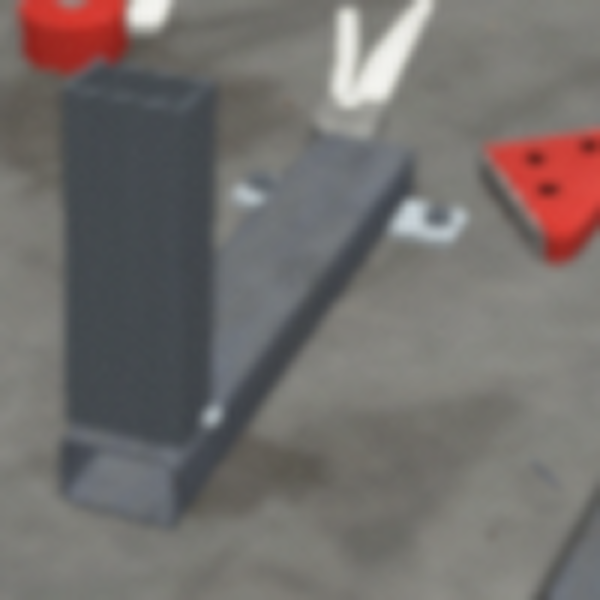

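```bash
cat > fit.py <<'E'
from h import *
from scipy.optimize import least_squares
def fit(obs,x0,withz=True,sig=1.):
    # obs: list of (cal,[(pt3 mm,px)]) ; x=[x,y,z,yaw]
    def res(v):
        Rm=R.from_euler('z',v[3]).as_matrix(); out=[]
        for c,l in obs:
            P=np.array([a for a,b in l])/1000@Rm.T+[v[0],v[1],v[2] if withz else 0]
            out.append((proj(c,P)-np.array([b for a,b in l])).ravel())
        return np.concatenate(out)
    s=least_squares(res,x0,loss='soft_l1'); 
    print(s.x[:3].round(4),np.degrees(s.x[3]).round(2),res(s.x).round(1).tolist()); return s.x
E
python3 - <<'E'
from fit import *
s=cal("scene");d=cal("side");K,o,r=cal("wrist"); w=(K,o+np.array([.40975,-.24097,.25894])-tool()[0],r)
W=lambda x,y:(x/4.5+250-.4,y/4.5+135-.4)
S=lambda x,y:(x/8+310-.4,y/8+245-.4)
wl=[((-11,-65,34),W(168,530)),((11,-65,34),W(250,522)),((-11,59,34),W(118,85)),((11,59,34),W(205,75))]
sl=[((11,-65,34),S(577,378)),((-11,-65,34),S(552,425)),((-11,59,34),S(128,278)),((-11,-65,0),S(545,515)),((-11,59,0),S(120,378))]
v=fit([(w,wl)],[.425,-.26,0,.15],False)
v=fit([(s,sl)],[.425,-.26,0,.15])
v=fit([(w,wl),(s,sl)],[.425,-.26,0,.15])
T=lambda x,y:(x/5+160-.4,y/5+145-.4)
D=lambda x,y:(x/6+240-.4,y/6+240-.4)
tl=[((-25,-135,30),T(318,468)),((25,-135,30),T(395,440)),((-25,-135,0),T(325,513)),((25,-135,0),T(392,487)),((-25,135,0),T(48,318)),((-25,135,30),T(48,285))]
dl=[((25,-135,30),D(320,135)),((-25,-135,30),D(413,152)),((25,135,0),D(62,498)),((-25,135,0),D(178,525)),((25,135,30),D(65,438)),((-25,135,30),D(185,447))]
x0=[.45,.22,0,-.2]
fit([(s,tl)],x0);fit([(d,dl)],x0);t=fit([(s,tl),(d,dl)],x0)
print(ctrl.get_obs()["time_s"])
E
```

```text
[ 0.4226 -0.2586  0.    ] 6.47 [0.4, 0.6, -0.3, 0.5, 0.1, -0.5, -0.2, -0.4]
[ 0.4184 -0.2614  0.0043] 5.82 [0.2, -0.2, 0.4, -0.3, 0.1, 0.4, -0.8, 0.4, -0.1, -0.3]
[ 0.4228 -0.259  -0.0005] 6.46 [0.5, 0.7, -0.2, 0.6, 0.3, -0.2, -0.1, -0.1, -0.3, -0.2, -0.0, -0.3, -0.2, 0.9, -1.2, 0.4, -0.3, 0.1]
[ 0.4893  0.2411 -0.0195] -14.07 [0.3, 0.4, -0.3, -0.6, -0.7, 0.7, 0.4, -0.8, 0.6, 1.3, -0.3, -0.7]
[ 0.4693  0.1967 -0.0146] -14.96 [-0.3, -0.2, 0.1, -0.0, 0.8, -0.3, 0.4, 0.1, -0.2, -0.9, -1.0, 2.4]
[0.4653 0.2194 0.0012] -14.69 [0.4, 0.7, 0.3, -0.4, -0.7, 1.3, 1.0, -0.3, -0.0, 0.5, -0.9, -1.8, -0.1, -1.3, 0.7, -1.1, 0.3, 0.2, 0.5, 0.7, -0.8, -0.7, -1.0, 2.7]
3.5167
```

```bash
python3 - <<'E'
from h import *
K,o,r=cal("wrist"); w=(K,o,r); s=cal("scene")
for z in (0,.05,.1): print(onz(w,(472,155),z).round(3),onz(w,(425,275),z).round(3),onz(s,(372,213),z).round(3),onz(s,(368,242),0).round(3))
y=np.radians(6.46); u=(np.cos(y),np.sin(y))
move([.425,-.279,.13],u); move([.425,-.279,.024],u)
E
```

```text
[ 0.652 -0.205  0.   ] [ 0.611 -0.37   0.   ] [ 0.808 -0.146  0.   ] [ 0.657 -0.2    0.   ]
[ 0.623 -0.2    0.05 ] [ 0.587 -0.345  0.05 ] [ 0.724 -0.175  0.05 ] [ 0.657 -0.2    0.   ]
[ 0.594 -0.195  0.1  ] [ 0.563 -0.321  0.1  ] [ 0.64  -0.205  0.1  ] [ 0.657 -0.2    0.   ]
translation [5.19, 0.59, 1.59] turn [-1.28, 0.0, -0.01]
translation [9.43, 0.59, 1.59] turn [-1.28, 0.0, -0.01]
```

>>> arm_command:
  deltas:
    - {"translation": [1.5,0.3,0.8],"turn": [-0.6,0,0]}
    - {"translation": [3,0.6,1.6],"turn": [-1.28,0,0]}
    - {"translation": [4.5,0.6,1.6],"turn": [-1.28,0,0]}
    - {"translation": [5.5,0.6,1.6],"turn": [-1.28,0,0]}
    - {"translation": [6.5,0.6,1.6],"turn": [-1.28,0,0]}
    - {"translation": [7.5,0.6,1.6],"turn": [-1.28,0,0]}
    - {"translation": [8.4,0.6,1.6],"turn": [-1.28,0,0]}
    - {"translation": [9,0.6,1.6],"turn": [-1.28,0,0]}
    - {"translation": [9.4,0.6,1.6],"turn": [-1.28,0,0]}
    - {"translation": [9.4,0.6,1.6],"turn": [-1.28,0,0]}
    - {"translation": [9.4,0.6,1.6],"turn": [-1.28,0,0]}
  gripper: 60

```text
time_s: 4.43
ee_pos: [0.4252, -0.2799, 0.0248]
eef_rot: [0.857, 1.571, -0.601]
force: [0.2, -0.4, -0.3]
grip_width: 0.0601
```

```bash
python3 - <<'E'
from h import *
print(tool()[0])
im=optics.camera("scene"); cv2.imwrite("pics/s2.png",cv2.resize(im[220:350,250:450,::-1],None,fx=4,fy=4))
im=optics.camera("wrist"); cv2.imwrite("pics/w2.png",im[:,:,::-1])
y=np.radians(6.46); u=(np.cos(y),np.sin(y))
move([.425,-.279,.024],u)
E
```

```text
[ 0.42521801 -0.27992904  0.02484105]
translation [0.06, -0.02, -0.05] turn [-0.01, 0.01, -0.01]
```

View pics/s2.png

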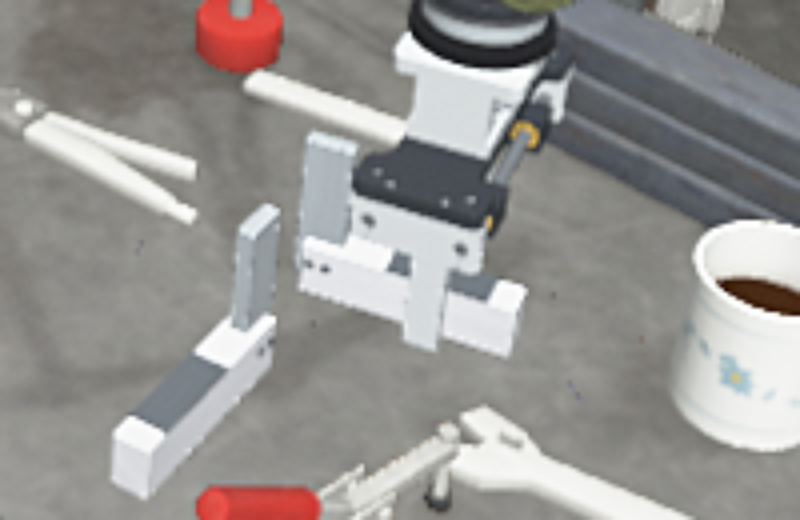

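View pics/w2.png

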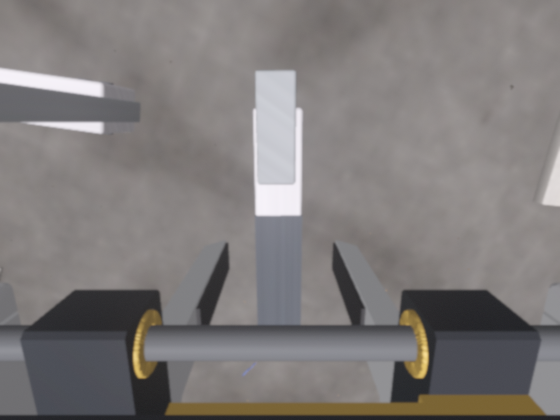

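The wrist view shows the stock centred and aligned between the pads, at about (278,270). I'll close on it.

>>> arm_command:
  deltas:
    - {"translation": [0,0,0],"turn": [0,0,0]}
    - {"translation": [0,0,0],"turn": [0,0,0]}
    - {"translation": [0,0,0],"turn": [0,0,0]}
    - {"translation": [0,0,0],"turn": [0,0,0]}
    - {"translation": [0,0,0],"turn": [0,0,0]}
    - {"translation": [0,0,0],"turn": [0,0,0]}
  gripper: 10
  force: 45

```text
time_s: 5.03
ee_pos: [0.425, -0.28, 0.0245]
eef_rot: [0.79, 1.571, -0.669]
force: [-0.2, -0.2, -1.0]
grip_width: 0.0235
```

```bash
python3 - <<'E'
from h import *
print(tool()[0],ctrl.get_obs()["grip_width"],tool()[1].as_matrix().round(4).tolist())
move([.425,-.279,.18]);move([.36,-.18,.18]);move([.33,-.05,.18]);move([.36,.10,.2])
E
```

```text
[ 0.42500547 -0.28001281  0.02451389] 0.02351564689811762 [[0.0001, 0.9938, 0.1115], [-0.0, 0.1115, -0.9938], [-1.0, 0.0001, 0.0001]]
translation [-6.22, 0.0, -0.04] turn [0.0, 0.0, 0.0]
translation [-6.22, -2.14, -4.27] turn [0.0, 0.0, 0.0]
translation [-6.22, -2.75, -9.57] turn [0.0, 0.0, 0.0]
translation [-7.02, -0.89, -15.4] turn [0.0, 0.0, 0.0]
```

>>> arm_command:
  deltas:
    - {"translation": [0,0,0],"turn": [0,0,0]}
    - {"translation": [-1.2,0,0],"turn": [0,0,0]}
    - {"translation": [-2.7,0,0],"turn": [0,0,0]}
    - {"translation": [-4.2,0,0],"turn": [0,0,0]}
    - {"translation": [-5.4,-0.5,-0.8],"turn": [0,0,0]}
    - {"translation": [-6.2,-1.2,-1.9],"turn": [0,0,0]}
    - {"translation": [-6.2,-2,-3.2],"turn": [0,0,0]}
    - {"translation": [-6.2,-2.6,-4.6],"turn": [0,0,0]}
    - {"translation": [-6.2,-2.8,-6.1],"turn": [0,0,0]}
    - {"translation": [-6.2,-2.8,-7.6],"turn": [0,0,0]}
    - {"translation": [-6.2,-2.8,-9],"turn": [0,0,0]}
    - {"translation": [-6.2,-2.8,-9.5],"turn": [0,0,0]}

```text
time_s: 6.03
ee_pos: [0.3277, -0.0489, 0.1792]
eef_rot: [-2.622, 1.57, 2.203]
force: [-0.3, -1.3, -3.7]
grip_width: 0.0217
```

```bash
python3 - <<'E'
from h import *
print(tool()[0],ctrl.get_obs()["grip_width"])
im=optics.camera("scene"); cv2.imwrite("pics/s3.png",im[:,:,::-1])
y=np.radians(-14.7); u=(np.cos(y),np.sin(y))
move([.36,.02,.18],u);move([.40,.08,.18],u);move([.445,.15,.18],u)
E
```

```text
[ 0.32765141 -0.04890475  0.17917363] 0.021730380396675728
translation [-0.03, 1.59, -2.58] turn [4.25, -0.01, 0.0]
translation [-0.03, 3.45, -4.78] turn [4.25, -0.01, 0.0]
translation [-0.03, 5.56, -7.36] turn [4.25, -0.01, 0.0]
```

View pics/s3.png

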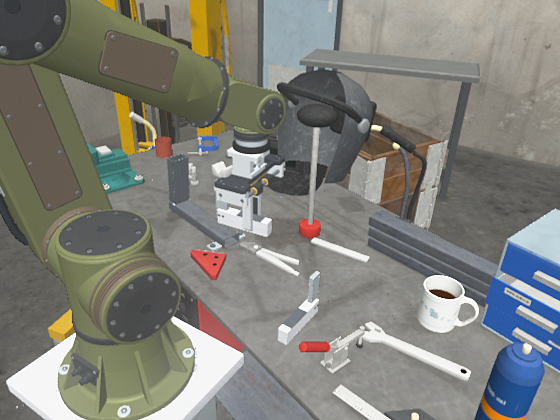

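The square is held level, at about (245,220), and clear of the stand. Next it goes above the tube with the yaw turned to match.

>>> arm_command:
  deltas:
    - {"translation": [0,0.4,-1.2],"turn": [0.8,0,0]}
    - {"translation": [0,1.2,-2.5],"turn": [1.9,0,0]}
    - {"translation": [0,2.2,-3.6],"turn": [3,0,0]}
    - {"translation": [0,3.2,-4.7],"turn": [4.1,0,0]}
    - {"translation": [0,4.2,-5.9],"turn": [4.25,0,0]}
    - {"translation": [0,5.2,-6.9],"turn": [4.25,0,0]}
    - {"translation": [0,5.6,-7.4],"turn": [4.25,0,0]}
    - {"translation": [0,5.6,-7.4],"turn": [4.25,0,0]}
    - {"translation": [0,5.6,-7.4],"turn": [4.25,0,0]}
    - {"translation": [0,5.6,-7.4],"turn": [4.25,0,0]}

```text
time_s: 6.92
ee_pos: [0.4469, 0.147, 0.179]
eef_rot: [-0.914, 1.569, -2.744]
force: [0.5, -0.4, -4.2]
grip_width: 0.0215
```

```bash
python3 - <<'E'
from h import *
print(tool()[0],tool()[1].as_matrix().round(4).tolist())
for n in ["wrist","scene","side"]:
    im=optics.camera(n); cv2.imwrite(f"pics/{n}4.png",im[:,:,::-1])
print(tool()[0])
for n in ["wrist"]:
  for t in ["inside_corner","stud_top","blade_top","plate"]:
    print(n,t,[(round(q["score"],2),np.round(q["at"],1).tolist()) for q in models.mark_of(t,n)[:3]])
E
```

```text
[0.44692106 0.14701582 0.17896427] [[-0.0013, 0.9666, -0.2564], [-0.0005, -0.2564, -0.9666], [-1.0, -0.0011, 0.0009]]
[0.44719146 0.14691643 0.17955609]
wrist inside_corner []
wrist stud_top []
wrist blade_top [(0.96, [279.7, 69.8])]
wrist plate []
```

View pics/wrist4.png

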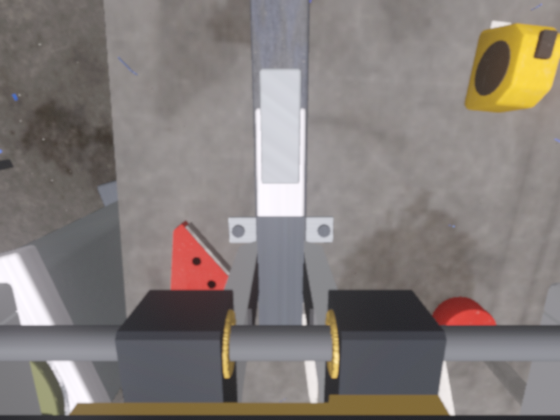

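View pics/scene4.png

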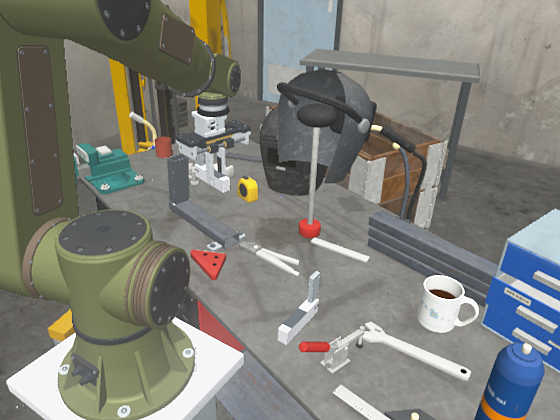

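View pics/side4.png

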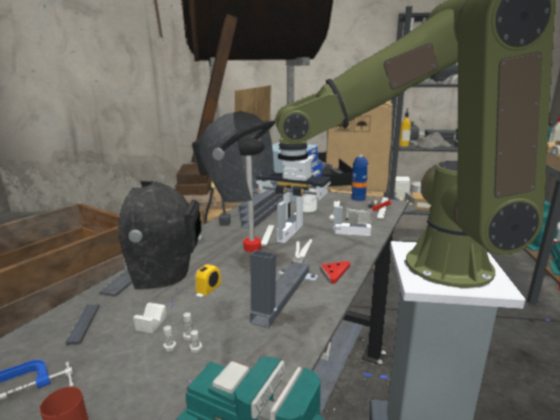

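```bash
python3 - <<'E'
import cv2,numpy as np
im=cv2.imread("pics/wrist4.png")
g=im[0:260,215:345]; 
cv2.imwrite("pics/wrist4c.png",cv2.resize(g,None,fx=2.3*1.0*1.0*2.3/2.3,fy=2.3))
cv2.imwrite("pics/wrist4d.png",np.hstack([cv2.resize(im[0:110,235:325],None,fx=5,fy=5,interpolation=cv2.INTER_CUBIC)]))
gr=cv2.cvtColor(im,cv2.COLOR_BGR2GRAY).astype(int)
for r0 in (4,20,40,55): print(r0,[int(v) for v in gr[r0-3:r0+4].mean(0)[244:316]])
E
```

```text
4 [111, 110, 109, 110, 108, 107, 109, 119, 128, 131, 130, 129, 128, 129, 130, 131, 132, 133, 134, 132, 130, 130, 131, 132, 133, 132, 131, 130, 131, 132, 133, 133, 133, 131, 131, 132, 134, 137, 140, 140, 140, 140, 139, 139, 139, 140, 141, 141, 141, 140, 140, 140, 139, 139, 139, 140, 141, 141, 140, 138, 135, 132, 126, 117, 108, 109, 119, 125, 128, 131, 131, 132]
20 [111, 111, 111, 111, 110, 109, 109, 115, 125, 130, 131, 131, 131, 129, 127, 127, 127, 128, 129, 130, 131, 132, 133, 134, 134, 134, 134, 132, 130, 130, 132, 134, 134, 133, 132, 131, 131, 131, 132, 134, 135, 137, 139, 141, 142, 141, 140, 139, 139, 140, 140, 140, 139, 140, 141, 141, 139, 138, 136, 135, 134, 131, 125, 115, 109, 116, 129, 135, 137, 137, 137, 137]
40 [113, 114, 113, 112, 111, 110, 108, 110, 119, 128, 132, 133, 133, 133, 135, 137, 137, 138, 139, 140, 139, 138, 137, 137, 137, 138, 139, 139, 137, 135, 134, 133, 134, 135, 137, 138, 139, 139, 138, 136, 135, 134, 136, 139, 141, 141, 140, 138, 138, 138, 137, 137, 137, 138, 138, 138, 137, 139, 139, 138, 135, 131, 124, 113, 109, 118, 127, 131, 131, 131, 132, 132]
55 [137, 137, 137, 137, 137, 135, 130, 121, 120, 127, 133, 135, 135, 135, 137, 139, 140, 140, 139, 138, 136, 135, 135, 136, 137, 136, 136, 136, 136, 136, 136, 136, 137, 139, 140, 141, 139, 138, 138, 139, 140, 140, 141, 142, 143, 143, 143, 142, 140, 139, 140, 142, 143, 142, 140, 139, 140, 140, 139, 139, 137, 132, 123, 114, 115, 127, 133, 135, 135, 136, 138, 139]
```

View pics/wrist4d.png

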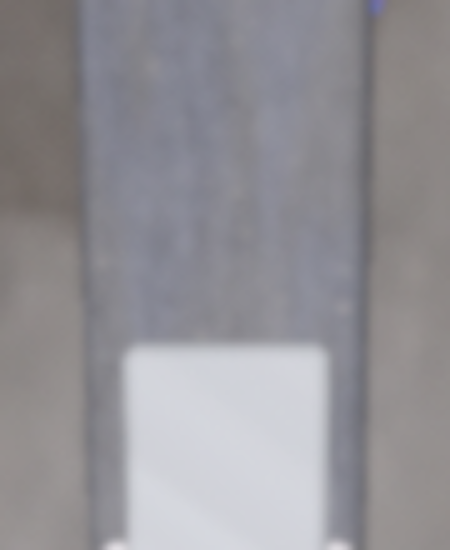

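View pics/wrist4c.png

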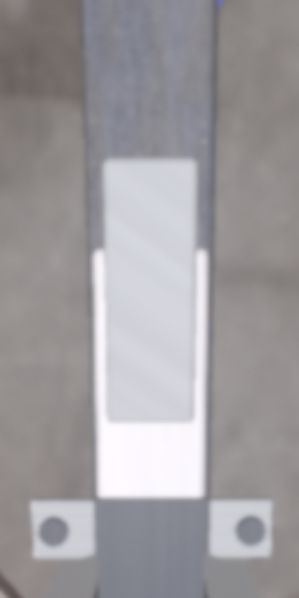

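```bash
python3 - <<'E'
from fit import *
K,o,r=cal("wrist"); w=(K,o+np.array([.44692,.14702,.17896])-tool()[0],r)
p,T=tool(); p=np.array([.44692,.14702,.17896])
A=onz(w,(279.2,4),.03);A2=onz(w,(279.5,55),.03);B=onz(w,(281.1,230.5),.011)
print(A,A2,B)
for q in (A,A2,B): print(T.inv().apply(q-p).round(4))
print("yaw",np.degrees(np.arctan2(A[0]-B[0],A[1]-B[1])), "width px->mm",np.linalg.norm(onz(w,(251.3,4),.03)-onz(w,(306.7,4),.03)))
# sanity: blade top in tool frame
zt=.1+p[2]-.0245
print("blade", T.inv().apply(onz(w,(279.7,69),zt)-p).round(4))
# refit with stud: stud corner from fixed cams; restricted xy direction
d=(A-B);d[2]=0;d/=np.linalg.norm(d);n=np.array([d[1],-d[0],0])
s=cal("scene");sd=cal("side")
yaw=np.arctan2(-d[0],d[1])
Rm=R.from_euler('z',yaw).as_matrix()
TT=lambda x,y:(x/5+160-.4,y/5+145-.4); D=lambda x,y:(x/6+240-.4,y/6+240-.4)
tl=[((-25,-135,30),TT(318,468)),((25,-135,30),TT(395,440)),((-25,-135,0),TT(325,513)),((25,-135,0),TT(392,487)),((-25,135,0),TT(48,318)),((-25,135,30),TT(48,285))]
dl=[((25,-135,30),D(320,135)),((-25,-135,30),D(413,152)),((25,135,0),D(62,498)),((-25,135,0),D(178,525)),((25,135,30),D(65,438)),((-25,135,30),D(185,447))]
def res(v):
    out=[]
    for c,l in ((s,tl),(sd,dl)):
        P=np.array([a for a,b in l])/1000@Rm.T+[A[0],A[1],0]+d*v[0]
        out.append((proj(c,P)-np.array([b for a,b in l])).ravel())
    return np.concatenate(out)
sol=least_squares(res,[0.],loss='soft_l1'); cen=np.array([A[0],A[1],0])+d*sol.x[0]; print("centre",cen,res(sol.x).round(1).tolist())
cor=cen+d*.1; cor[2]=.03; print("corner",cor)
u=n[:2]
for back,z in ((.086+.04,.10),(.086+.03,.06),(.086+.03,.0545),(.086,.0545)):
    t=cor-d*back; t[2]=z; print(t.round(4)); move(t,u)
print(ctrl.get_obs()["force"])
E
```

```text
[0.48968114 0.31041545 0.03      ] [0.47992157 0.27273003 0.03      ] [0.43913188 0.11286303 0.011     ]
[ 0.149  -0.0007 -0.1689]
[ 0.149  -0.0004 -0.13  ]
[0.168  0.0012 0.035 ]
yaw 14.352759761384032 width px->mm 0.045959965830378105
blade [-0.0755 -0.0001 -0.0863]
centre [0.46634794 0.2192266  0.        ] [1.0, 0.9, 0.8, -0.3, -0.1, 1.5, 1.5, -0.2, 0.1, 0.8, -0.8, -1.5, -0.7, -1.0, 0.1, -0.9, 0.2, 0.7, 0.4, 1.1, -0.9, -0.2, -1.1, 3.1]
corner [0.49113707 0.31610539 0.03      ]
[0.4599 0.194  0.1   ]
translation [3.18, 0.0, -1.93] turn [-0.11, -0.0, -0.0]
[0.4624 0.2037 0.06  ]
translation [4.78, -0.0, -2.33] turn [-0.11, -0.0, -0.0]
[0.4624 0.2037 0.0545]
translation [5.0, -0.0, -2.33] turn [-0.11, -0.0, -0.0]
[0.4698 0.2328 0.0545]
translation [5.0, -0.01, -3.53] turn [-0.11, -0.0, -0.0]
[-0.01093411  0.33900376 -4.45514478]
```

>>> arm_command:
  deltas:
    - {"translation": [0.7,0,-0.6],"turn": [-0.1,0,0]}
    - {"translation": [1.7,0,-1.2],"turn": [-0.1,0,0]}
    - {"translation": [2.7,0,-1.7],"turn": [-0.1,0,0]}
    - {"translation": [3.5,0,-1.9],"turn": [-0.1,0,0]}
    - {"translation": [4.1,0,-1.9],"turn": [-0.1,0,0]}
    - {"translation": [4.5,0,-1.9],"turn": [-0.1,0,0]}
    - {"translation": [4.6,0,-1.9],"turn": [-0.1,0,0]}
    - {"translation": [4.6,0,-1.9],"turn": [-0.1,0,0]}
    - {"translation": [4.6,0,-1.9],"turn": [-0.1,0,0]}
    - {"translation": [4.6,0,-1.9],"turn": [-0.1,0,0]}

```text
time_s: 8.1
ee_pos: [0.4602, 0.1936, 0.0655]
eef_rot: [2.141, 1.569, 0.319]
force: [-0.3, -0.1, -4.5]
grip_width: 0.0216
```

```bash
python3 - <<'E'
from h import *
o=ctrl.get_obs(); print(o["ee_pos"],o["force"],o["moment"],o["time_s"])
for n in ["wrist","scene","side"]:
    im=optics.camera(n); cv2.imwrite(f"pics/{n}5.png",im[:,:,::-1])
    if n=="scene": cv2.imwrite("pics/scene5c.png",cv2.resize(im[140:260,150:280,::-1],None,fx=5,fy=5,interpolation=cv2.INTER_CUBIC))
    if n=="side": cv2.imwrite("pics/side5c.png",cv2.resize(im[220:340,220:350,::-1],None,fx=5,fy=5,interpolation=cv2.INTER_CUBIC))
E
```

```text
[0.46020674 0.19360458 0.06554544] [-0.27776751 -0.12153553 -4.49448253] [-0.18114358  0.0395714  -0.05216835] 8.1
```

View pics/wrist5.png

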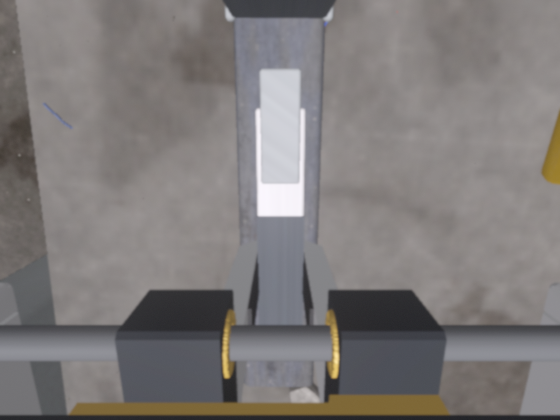

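View pics/scene5c.png

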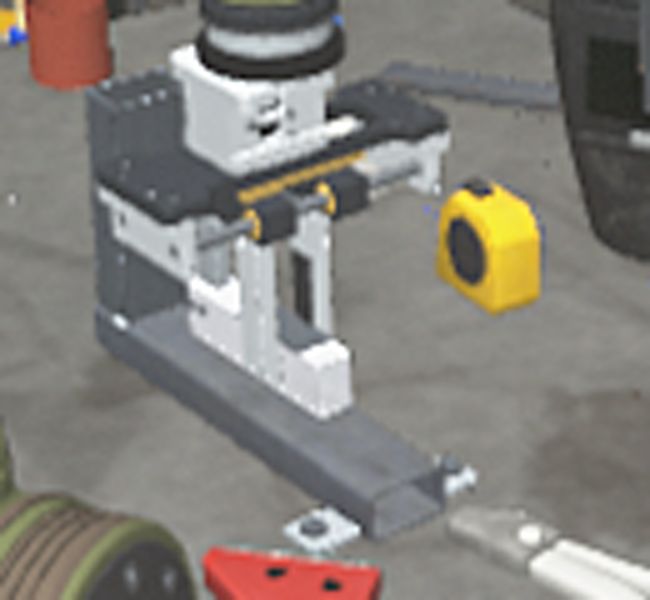

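View pics/side5c.png

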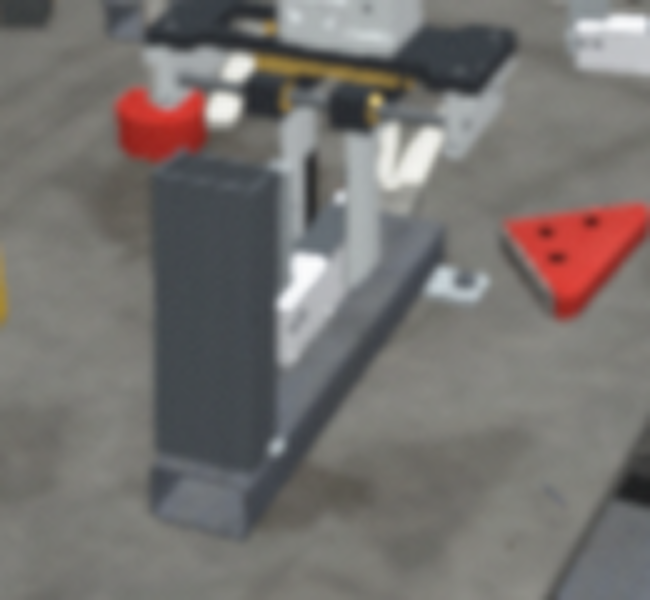

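```bash
python3 - <<'E'
from h import *
im=cv2.imread("pics/wrist5.png")
cv2.imwrite("pics/wrist5c.png",cv2.resize(im[0:250,215:345],None,fx=4.5,fy=2.4,interpolation=cv2.INTER_CUBIC))
gr=cv2.cvtColor(im,cv2.COLOR_BGR2GRAY).astype(int)
for r0 in (30,60,130,180,220): print(r0,[int(v) for v in gr[r0-4:r0+5].mean(0)[226:258]],'|',[int(v) for v in gr[r0-4:r0+5].mean(0)[303:335]])
E
```

```text
30 [107, 107, 107, 106, 106, 106, 105, 104, 108, 116, 123, 127, 128, 127, 126, 125, 123, 124, 125, 126, 126, 127, 128, 129, 130, 131, 131, 130, 129, 127, 125, 125] | [136, 136, 135, 134, 134, 134, 135, 136, 137, 138, 137, 136, 135, 133, 131, 129, 127, 123, 116, 108, 100, 100, 110, 119, 124, 126, 127, 127, 127, 128, 127, 127]
60 [107, 107, 107, 107, 107, 107, 106, 104, 104, 109, 118, 125, 128, 129, 129, 129, 129, 129, 127, 125, 124, 124, 125, 126, 126, 126, 127, 128, 129, 129, 130, 130] | [138, 137, 137, 138, 139, 139, 138, 137, 136, 135, 134, 134, 133, 133, 131, 129, 125, 119, 111, 104, 107, 120, 129, 132, 132, 132, 131, 131, 131, 131, 131, 131]
130 [137, 138, 138, 139, 139, 140, 140, 141, 140, 137, 130, 122, 125, 130, 133, 134, 134, 133, 133, 133, 135, 137, 139, 139, 140, 141, 142, 141, 146, 170, 206, 232] | [225, 203, 167, 143, 139, 138, 138, 137, 137, 137, 138, 138, 136, 133, 128, 121, 113, 111, 121, 135, 141, 143, 143, 143, 143, 143, 143, 142, 142, 141, 140, 139]
180 [145, 144, 143, 142, 141, 141, 141, 140, 140, 140, 138, 132, 123, 123, 130, 136, 138, 139, 140, 141, 141, 140, 139, 139, 141, 143, 144, 144, 145, 152, 177, 212] | [209, 172, 143, 138, 139, 140, 141, 142, 141, 139, 136, 132, 129, 124, 118, 113, 119, 132, 140, 142, 142, 141, 141, 140, 140, 139, 139, 139, 138, 138, 138, 137]
220 [141, 140, 140, 139, 139, 139, 139, 139, 139, 139, 139, 137, 130, 120, 114, 114, 117, 124, 128, 130, 127, 126, 128, 130, 133, 135, 135, 133, 131, 128, 129, 132] | [135, 137, 140, 141, 140, 137, 135, 136, 136, 135, 132, 128, 122, 115, 113, 123, 137, 142, 143, 143, 143, 143, 144, 144, 144, 144, 144, 143, 143, 142, 142, 142]
```

View pics/wrist5c.png

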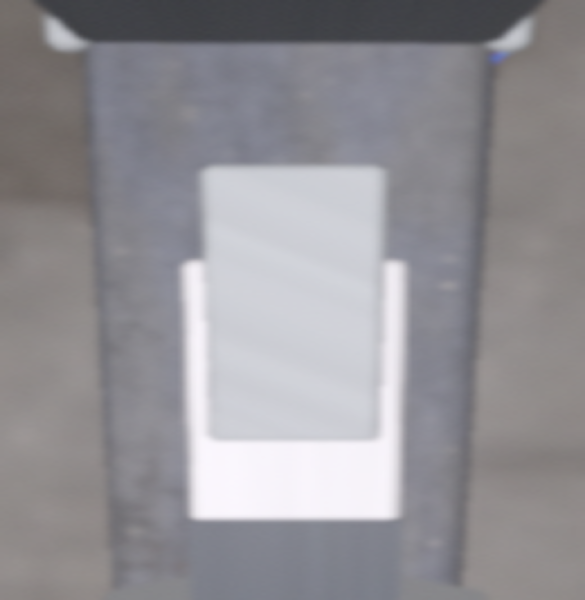

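The wrist view puts the stock about 1 mm right of the tube's centre line, with parallel edges. I'll correct that while lowering.

>>> arm_command:
  deltas:
    - {"translation": [0.1,-0.04,0],"turn": [0,0,0]}
    - {"translation": [0.2,-0.04,0],"turn": [0,0,0]}
    - {"translation": [0.28,-0.04,0],"turn": [0,0,0]}
    - {"translation": [0.33,-0.04,0],"turn": [0,0,0]}
    - {"translation": [0.36,-0.04,0],"turn": [0,0,0]}
    - {"translation": [0.38,-0.04,0],"turn": [0,0,0]}
    - {"translation": [0.4,-0.04,0],"turn": [0,0,0]}
    - {"translation": [0.4,-0.04,0],"turn": [0,0,0]}
    - {"translation": [0.4,-0.04,0],"turn": [0,0,0]}

```text
time_s: 9.0
ee_pos: [0.4587, 0.1938, 0.0546]
eef_rot: [1.962, 1.571, 0.141]
force: [-0.9, -0.8, -0.6]
grip_width: 0.0214
```

>>> arm_command:
  deltas:
    - {"translation": [0.02,0,0],"turn": [0,0,0]}
    - {"translation": [0.02,0,0],"turn": [0,0,0]}
    - {"translation": [0.02,0,0],"turn": [0,0,0]}

```text
time_s: 9.25
ee_pos: [0.4588, 0.1938, 0.0545]
eef_rot: [2.076, 1.57, 0.255]
force: [-3.5, -3.8, 5.6]
grip_width: 0.0214
```

```bash
python3 - <<'E'
from h import *
o=ctrl.get_obs(); print(o["ee_pos"],o["force"],o["moment"],tool()[1].as_matrix().round(4).tolist())
d=np.array([.2479,.9688]); print((np.array([.4911,.3161])-o["ee_pos"][:2])@d)
E
```

```text
[0.45881984 0.19382906 0.05452487] [-3.47663719 -3.79495422  5.56099473] [-0.322687    0.78341016  0.08591009] [[0.0005, 0.9688, -0.2479], [0.0001, -0.2479, -0.9688], [-1.0, 0.0004, -0.0002]]
0.12645833749879734
```

>>> arm_command:
  deltas:
    - {"translation": [-0.01,0,-0.1],"turn": [0,0,0]}
    - {"translation": [-0.01,0,-0.25],"turn": [0,0,0]}
    - {"translation": [-0.01,0,-0.4],"turn": [0,0,0]}
    - {"translation": [-0.01,0,-0.55],"turn": [0,0,0]}
    - {"translation": [-0.01,0,-0.7],"turn": [0,0,0]}
    - {"translation": [-0.01,0,-0.85],"turn": [0,0,0]}
    - {"translation": [-0.01,0,-1.0],"turn": [0,0,0]}
    - {"translation": [-0.01,0,-1.1],"turn": [0,0,0]}
    - {"translation": [-0.01,0,-1.1],"turn": [0,0,0]}
    - {"translation": [-0.01,0,-1.1],"turn": [0,0,0]}

```text
time_s: 10.08
ee_pos: [0.4659, 0.2212, 0.0545]
eef_rot: [2.51, 1.569, 0.689]
force: [1.8, 1.7, 3.7]
grip_width: 0.022
```

```bash
cat > st.py <<'E'
from h import *
import sys
o=ctrl.get_obs(); print(o["time_s"],o["ee_pos"].round(4),o["force"].round(1),o["moment"].round(2),tool()[1].as_matrix().round(4)[:,0].tolist())
d=np.array([.2479,.9688]); n=np.array([.9688,-.2479])
print("to corner",(np.array([.4911,.3161])-o["ee_pos"][:2])@d,"F along",o["force"][:2]@d,"across",o["force"][:2]@n)
if len(sys.argv)>1:
  for nm in ["wrist","scene","side"]:
    im=optics.camera(nm)[:,:,::-1]; cv2.imwrite(f"pics/{nm}{sys.argv[1]}.png",im)
    if nm=="scene": cv2.imwrite(f"pics/scene{sys.argv[1]}c.png",cv2.resize(im[140:260,150:280],None,fx=5,fy=5,interpolation=cv2.INTER_CUBIC))
    if nm=="side": cv2.imwrite(f"pics/side{sys.argv[1]}c.png",cv2.resize(im[220:340,220:350],None,fx=5,fy=5,interpolation=cv2.INTER_CUBIC))
E
python3 st.py 6
```

```text
10.0833 [0.4659 0.2212 0.0545] [1.8 1.7 3.7] [ 0.61 -0.13  0.  ] [0.0013, 0.0011, -1.0]
to corner 0.09820749868042596 F along 2.0566211105623045 across 1.3539105670300637
```

View pics/wrist6.png

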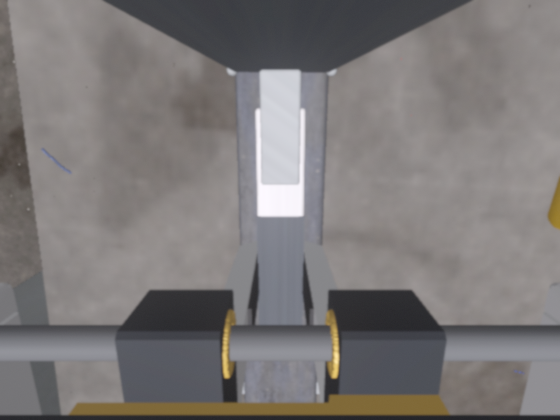

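View pics/scene6c.png

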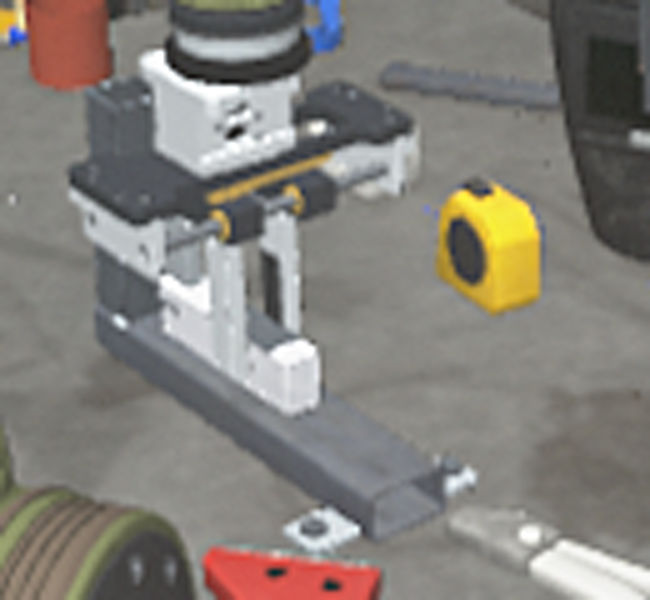

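>>> arm_command:
  deltas:
    - {"translation": [0,0,-0.08],"turn": [0,0,0]}
    - {"translation": [0,0,-0.16],"turn": [0,0,0]}
    - {"translation": [0,0,-0.24],"turn": [0,0,0]}
    - {"translation": [0,0,-0.24],"turn": [0,0,0]}

```text
time_s: 10.57
ee_pos: [0.4671, 0.2259, 0.0545]
eef_rot: [0.15, 1.57, -1.671]
force: [-1.8, -4.0, 7.8]
grip_width: 0.0217
```

```bash
python3 st.py
```

```text
10.5667 [0.4671 0.2259 0.0545] [-1.8 -4.   7.8] [-0.57  0.22 -0.03] [-0.0001, -0.0009, -1.0]
to corner 0.09337828464312266 F along -4.361710522526341 across -0.7516539992105756
```

>>> arm_command:
  deltas:
    - {"translation": [-0.01,0,-0.06],"turn": [0,0,0]}
    - {"translation": [-0.01,0,-0.12],"turn": [0,0,0]}
    - {"translation": [-0.01,0,-0.16],"turn": [0,0,0]}
    - {"translation": [-0.01,0,-0.16],"turn": [0,0,0]}

```text
time_s: 10.9
ee_pos: [0.4679, 0.2296, 0.0545]
eef_rot: [-0.174, 1.57, -1.995]
force: [-1.7, -5.8, 6.8]
grip_width: 0.0217
```

```bash
python3 st.py
```

```text
10.9 [0.4679 0.2296 0.0545] [-1.7 -5.8  6.8] [-0.64  0.17 -0.06] [-0.0005, -0.0011, -1.0]
to corner 0.08956222961990049 F along -6.003797399543305 across -0.18655047543037886
```

>>> arm_command:
  deltas:
    - {"translation": [0,0,-0.04],"turn": [0,0,0]}
    - {"translation": [0,0,-0.08],"turn": [0,0,0]}
    - {"translation": [0,0,-0.08],"turn": [0,0,0]}

```text
time_s: 11.15
ee_pos: [0.4683, 0.2314, 0.0545]
eef_rot: [-0.223, 1.569, -2.045]
force: [-1.8, -6.1, 6.4]
grip_width: 0.0215
```

```bash
python3 st.py 7
```

```text
11.15 [0.4683 0.2314 0.0545] [-1.8 -6.1  6.4] [-0.77  0.18 -0.02] [-0.0006, -0.0013, -1.0]
to corner 0.08765775447076646 F along -6.333615993614605 across -0.235021514924387
```

View pics/wrist7.png

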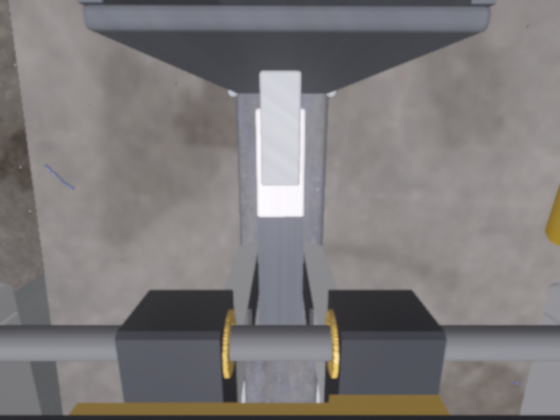

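View pics/side7c.png

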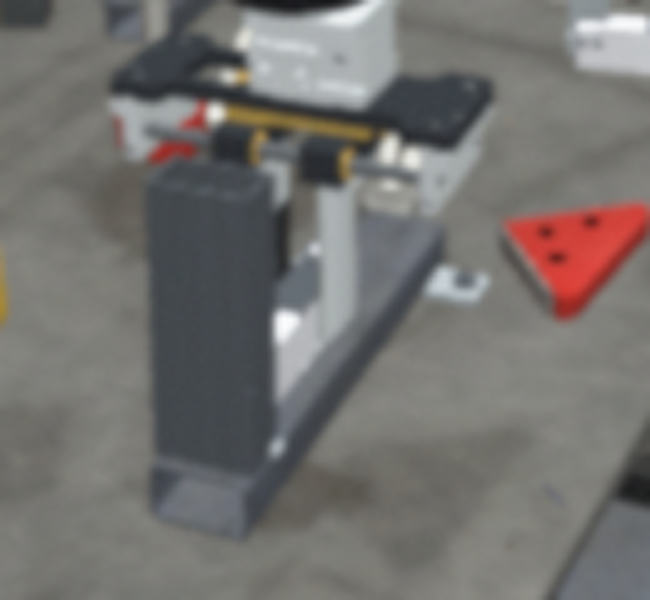

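View pics/scene7c.png

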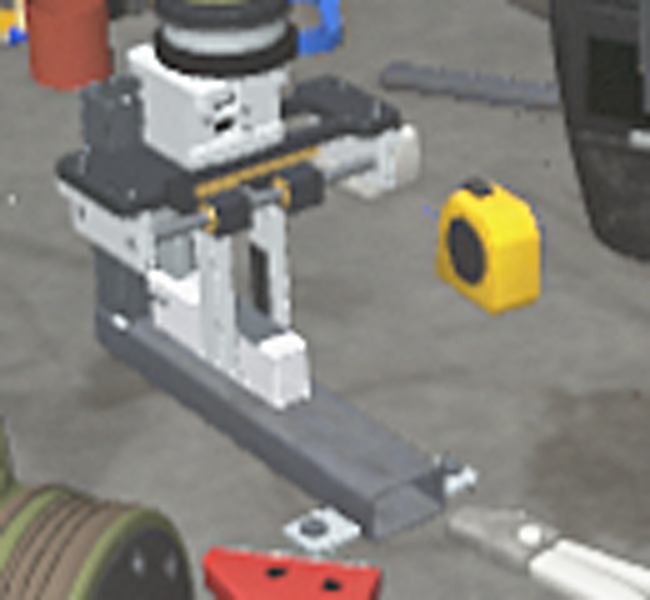

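```bash
python3 - <<'E'
from h import *
w=cal("wrist");p,T=tool()
for r0 in (93,95): print(T.inv().apply(onz(w,(250,r0),.03)-p).round(4), T.inv().apply(onz(w,(310,r0),.03)-p).round(4))
for r0 in (69.5,71): print("blade",T.inv().apply(onz(w,(280,r0),p[2]+.0755)-p).round(4))
# tube lateral here
im=cv2.imread("pics/wrist7.png");gr=cv2.cvtColor(im,cv2.COLOR_BGR2GRAY).astype(int)
for r0 in (105,150,200,235): print(r0,[int(v) for v in gr[r0-3:r0+4].mean(0)[230:260]],'|',[int(v) for v in gr[r0-3:r0+4].mean(0)[300:332]])
E
```

```text
[ 0.0244 -0.0159 -0.089 ] [ 0.0244  0.0158 -0.089 ]
[ 0.0244 -0.0159 -0.088 ] [ 0.0244  0.0158 -0.088 ]
blade [-0.0756 -0.0001 -0.0862]
blade [-0.0756 -0.     -0.0858]
105 [119, 119, 119, 118, 117, 113, 110, 116, 125, 132, 135, 135, 134, 133, 132, 131, 132, 133, 134, 134, 135, 136, 138, 139, 140, 140, 142, 145, 147, 155] | [175, 158, 151, 149, 147, 146, 145, 145, 145, 144, 143, 142, 143, 145, 145, 146, 146, 144, 142, 141, 138, 137, 134, 131, 125, 116, 109, 111, 123, 133, 136, 137]
150 [128, 127, 126, 126, 125, 125, 124, 121, 120, 123, 129, 133, 137, 137, 137, 135, 134, 135, 137, 139, 140, 140, 141, 142, 145, 165, 205, 235, 247, 248] | [221, 238, 239, 227, 203, 168, 146, 142, 141, 142, 143, 142, 141, 142, 142, 143, 143, 143, 142, 139, 136, 133, 127, 120, 113, 110, 118, 127, 132, 132, 133, 133]
200 [146, 147, 147, 148, 148, 148, 147, 145, 138, 128, 127, 133, 137, 139, 140, 140, 139, 139, 140, 142, 144, 145, 145, 146, 148, 151, 170, 208, 237, 249] | [250, 245, 233, 209, 173, 150, 147, 147, 146, 145, 144, 143, 143, 143, 142, 143, 143, 143, 140, 138, 132, 125, 117, 117, 127, 140, 145, 145, 146, 146, 146, 147]
235 [146, 145, 144, 143, 142, 142, 142, 141, 139, 132, 122, 122, 130, 136, 138, 138, 139, 140, 141, 143, 144, 144, 142, 140, 138, 137, 136, 135, 134, 134] | [132, 132, 133, 134, 136, 137, 138, 138, 138, 137, 137, 137, 137, 136, 135, 133, 130, 129, 127, 124, 117, 112, 116, 131, 142, 145, 145, 145, 145, 144, 144, 144]
```

>>> arm_command:
  deltas:
    - {"translation": [0,0,-0.04],"turn": [0,0,0]}
    - {"translation": [0,0,-0.06],"turn": [0,0,0]}
    - {"translation": [0,0,-0.06],"turn": [0,0,0]}

```text
time_s: 11.55
ee_pos: [0.4687, 0.2328, 0.0545]
eef_rot: [-0.23, 1.569, -2.052]
force: [-2.2, -7.6, 7.1]
grip_width: 0.0218
```

```bash
python3 st.py
```

```text
11.55 [0.4687 0.2328 0.0545] [-2.2 -7.6  7.1] [-0.85  0.2  -0.01] [-0.0007, -0.0014, -1.0]
to corner 0.08626624308108104 F along -7.936070527090106 across -0.18885720937414632
```

>>> arm_command:
  deltas:
    - {"translation": [0,0,-0.03],"turn": [0,0,0]}
    - {"translation": [0,0,-0.04],"turn": [0,0,0]}
    - {"translation": [0,0,-0.04],"turn": [0,0,0]}

```text
time_s: 11.8
ee_pos: [0.4689, 0.2337, 0.0545]
eef_rot: [-0.225, 1.569, -2.046]
force: [-2.1, -8.0, 7.8]
grip_width: 0.0217
```

```bash
python3 st.py 8
```

```text
11.8 [0.4689 0.2337 0.0545] [-2.1 -8.   7.8] [-0.99  0.25 -0.03] [-0.0007, -0.0014, -1.0]
to corner 0.08533318962889554 F along -8.291881000506974 across -0.09087897432693724
```

View pics/wrist8.png

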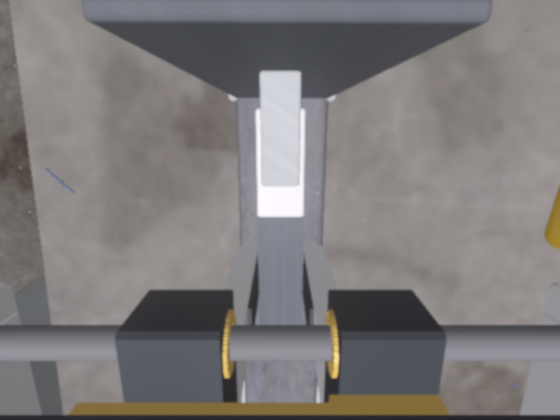

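View pics/scene8c.png

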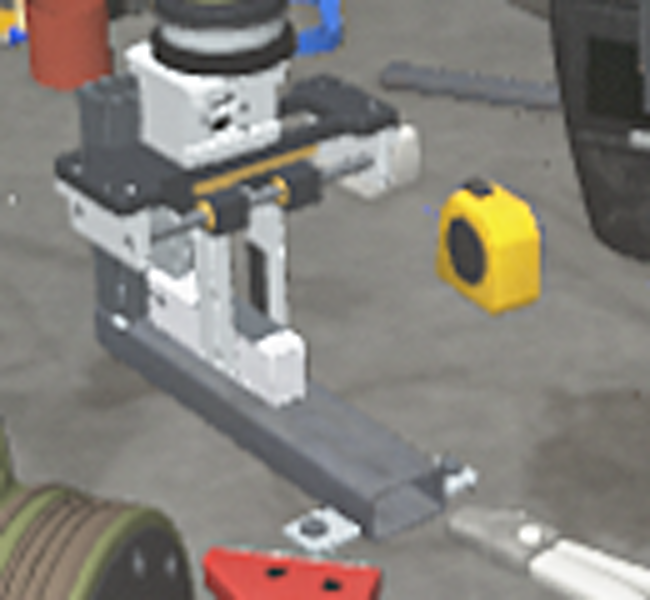

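>>> arm_command:
  deltas:
    - {"translation": [0,0,-0.03],"turn": [0,0,0]}
    - {"translation": [0,0,-0.04],"turn": [0,0,0]}
    - {"translation": [0,0,-0.04],"turn": [0,0,0]}

```text
time_s: 12.2
ee_pos: [0.469, 0.234, 0.0545]
eef_rot: [-0.239, 1.568, -2.06]
force: [-3.5, -14.4, 10.3]
grip_width: 0.0218
```

```bash
python3 st.py 9; python3 - <<'E'
from h import *
w=cal("wrist");p,T=tool()
d=np.array([.2479,.9688])
for r0 in (97,99): print(T.inv().apply(onz(w,(250,r0),.03)-p).round(4))
for off in (.085,.086,.087,.088):
    P=p.copy();P[:2]+=d*off; 
    for z in (.03,.13,.17): P[2]=z; print(off,z,proj(w,P).round(1))
im=cv2.imread("pics/wrist9.png"); cv2.imwrite("pics/wrist9c.png",cv2.resize(im[0:125,200:360],None,fx=5,fy=4.8,interpolation=cv2.INTER_CUBIC))
E
```

```text
12.2 [0.469  0.234  0.0545] [ -3.5 -14.4  10.3] [-2.03  0.54  0.01] [-0.0014, -0.0027, -1.0]
to corner 0.08501148777000707 F along -14.783590599966917 across 0.15634320667503765
[ 0.0243 -0.0159 -0.0869]
[ 0.0243 -0.0159 -0.0859]
0.085 0.03 [[280.1 100.7]]
0.085 0.13 [[279.8  75.7]]
0.085 0.17 [[279.4  32.2]]
0.086 0.03 [[280.1  98.7]]
0.086 0.13 [[279.8  71.2]]
0.086 0.17 [[279.4  23.2]]
0.087 0.03 [[280.1  96.7]]
0.087 0.13 [[279.8  66.6]]
0.087 0.17 [[279.4  14. ]]
0.088 0.03 [[280.1  94.8]]
0.088 0.13 [[279.8  62.1]]
0.088 0.17 [[279.4   4.7]]
```

View pics/wrist9c.png

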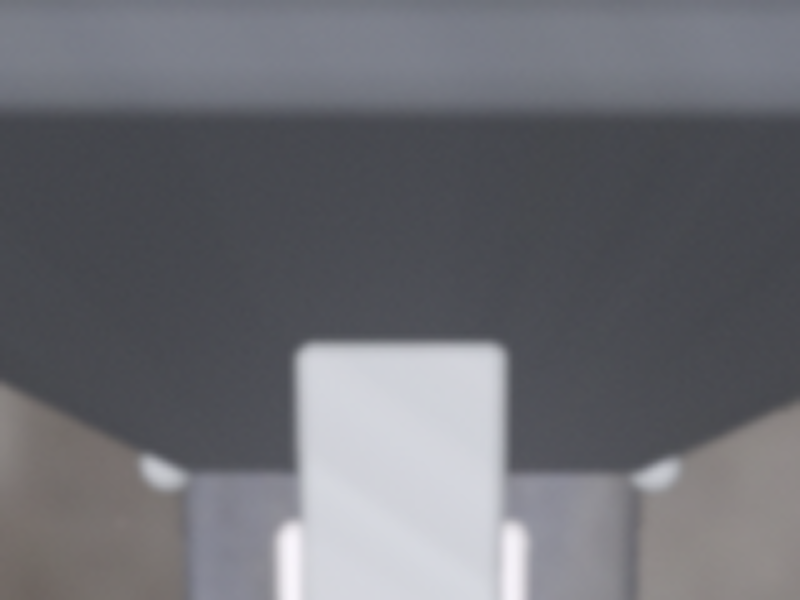

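>>> arm_command:
  deltas:
    - {"translation": [0,0,0.01],"turn": [0,0,0]}
    - {"translation": [0,0,0.01],"turn": [0,0,0]}
    - {"translation": [0,0,0.01],"turn": [0,0,0]}
    - {"translation": [0,0,0.01],"turn": [0,0,0]}
    - {"translation": [0,0,0.01],"turn": [0,0,0]}
    - {"translation": [0,0,0.01],"turn": [0,0,0]}

```text
time_s: 12.85
ee_pos: [0.469, 0.234, 0.0545]
eef_rot: [-0.255, 1.568, -2.076]
force: [-2.8, -10.8, 9.4]
grip_width: 0.0217
```

```bash
python3 st.py A; python3 - <<'E'
import cv2
im=cv2.imread("pics/wristA.png"); cv2.imwrite("pics/wristAc.png",cv2.resize(im[0:125,200:360],None,fx=5,fy=4.8,interpolation=cv2.INTER_CUBIC))
E
```

```text
12.85 [0.469  0.234  0.0545] [ -2.8 -10.8   9.4] [-1.63  0.4  -0.  ] [-0.0012, -0.0022, -1.0]
to corner 0.08505158797096647 F along -11.193121847850023 across -0.0025996220467031997
```

View pics/wristAc.png

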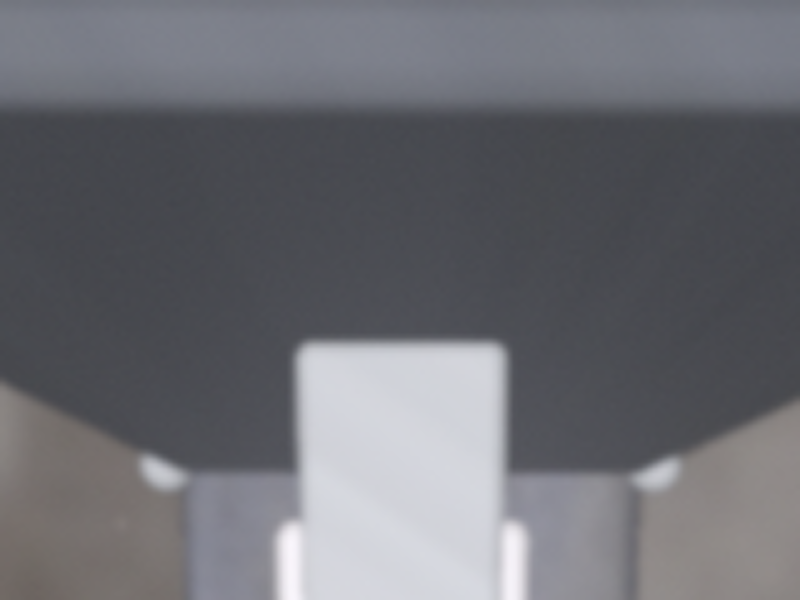

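View pics/sceneA.png

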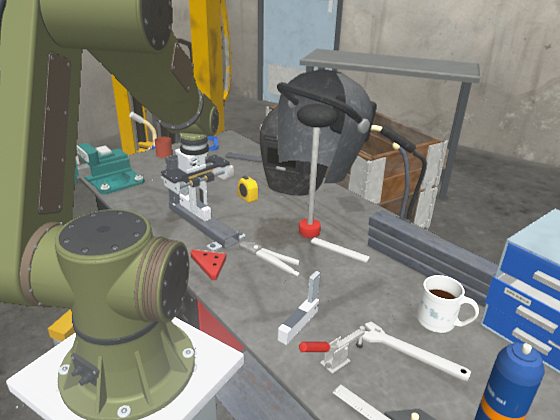

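View pics/sideAc.png

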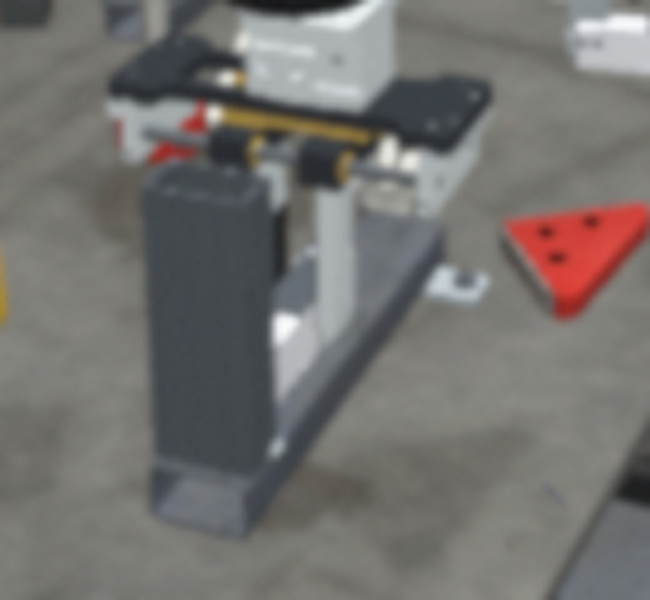

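View pics/sceneAc.png

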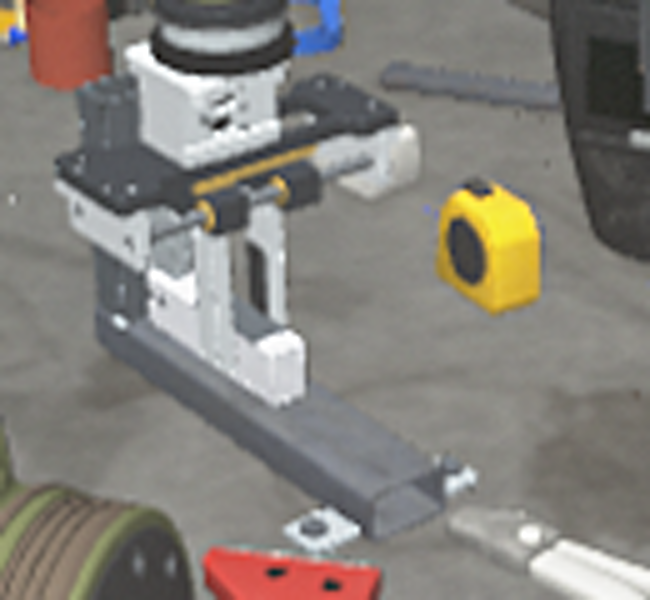

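The stud face now fits a vertical plane flush with the blade: foot at row 98, blade top at row 71 and stud top edge at row 23. The push met the hard stop and holds at about 11 N. The stock is flat on the tube and about 1 mm off the middle. I'm handing in.

```bash
python3 - <<'E'
from station import ctrl
print(ctrl.hand_in()); o=ctrl.get_obs(); print(o["time_s"],o["ee_pos"],o["force"],o["grip_width"])
E
```

```text
the job is handed in; nothing more can be done
None
the job is handed in; nothing more can be done
```

I picked up the farther of the two squares, set its stock on top of the tube and pressed it into the corner. The blade has pushed the stud upright, and I handed in at about 13 s with the arm still gripping and pressing.

What the last checks showed:
- **Stud upright:** the push rose from about 8 N to about 15 N with almost no further travel, so the stud had met its hard stop. I eased it off slightly and it read about 11 N. In the wrist picture, the stud's foot, the blade top and the stud's top edge all fit one vertical plane at the blade face.
- **Flat on the tube:** the stock pressed down with about 14 N, and the tool height stayed constant while it slid along.
- **Other things on the table:** in the last scene picture they look unmoved.
- **Lined up along the middle:** the wrist picture shows the square about 1 mm off the tube's centre line and within about 0.4° of parallel. I left this uncorrected because the square was already pressed in. My earlier estimates of the offset disagreed by about 2 mm.

I could not read the state after handing in, so I have no reading from the final second.

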